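# Lock the dosing cups away in the child-safety box

### The job

Put the white dosing cups away in the laundry room's child-safety box: set its left dial to 3 and its right dial to 8, slide the bolt fully to the left to free the lid, swing the lid up until it stands upright, and stand the cups upright in the empty right-hand bay, nested one inside the other, largest first. Then shut the lid, slide the bolt fully home over its hasp and turn each dial on to some other number. Leave the other things on the worktop where they are.

Things in the scene. Friction and masses are not known exactly. Their poses are not given: they have to be found in the camera images.
- chest: white steel box fixed to the worktop, origin under its centre, x away from the robot at yaw 0, z up. 170 (x) x 280 (y) x 80 mm high, walls and floor 4 mm, divider at y = 0: the +y half is full, the -y half is the empty cup bay, 162 x 136 mm inside, centre at x 0, y -68 mm. Along its -x side a grey lock case, 75 x 288 mm, 90 mm high, with two dials and a bolt between them
- left_dial (a joint): left dial (rad): 0 when numeral 0 and the grip's nose point at the index (chest +x, 12 o'clock for the robot); grows turning CLOCKWISE from above, number n is at the index at n x 0.628 (36 deg each; whole turns count on, no stop within a turn or two). Code number 3; the lock accepts 0.12 rad either side. Friction 0.035 N m, stays as left
- left_dial_grip (a point): on the left dial's vertical axis (chest x -122, y +105 mm), 110 mm above the table, mid height of its black bar grip: 36 long x 12 wide x 24 mm high, top at 121 mm, white line on its nose half. Below it a round skirt 58 mm across, top at 97 mm, white numerals 0-9 running counter-clockwise. Axes turn with the dial: x along the bar to the nose and numeral 0
- left_dial_code (a point): point on the rim of the left dial's skirt at numeral 3, 29 mm from the axis
- left_dial_index (a point): fixed point at the left dial's black index mark, 29 mm from the axis on the far (chest +x) side
- right_dial (a joint): right dial (rad): 0 when numeral 0 and the grip's nose point at the index (chest +x, 12 o'clock for the robot); grows turning CLOCKWISE from above, number n is at the index at n x 0.628 (36 deg each; whole turns count on, no stop within a turn or two). Code number 8; the lock accepts 0.12 rad either side. Friction 0.035 N m, stays as left
- right_dial_grip (a point): on the right dial's vertical axis (chest x -122, y -105 mm), 110 mm above the table, mid height of its black bar grip: 36 long x 12 wide x 24 mm high, top at 121 mm, white line on its nose half. Below it a round skirt 58 mm across, top at 97 mm, white numerals 0-9 running counter-clockwise. Axes turn with the dial: x along the bar to the nose and numeral 0
- right_dial_code (a point): point on the rim of the right dial's skirt at numeral 8, 29 mm from the axis
- right_dial_index (a point): fixed point at the right dial's black index mark, 29 mm from the axis on the far (chest +x) side
- bolt (a joint): steel bolt on the lock case (m): 0 home, locked over the lid's hasp strap; slides to chest +y (robot's left), 0.020 = fully drawn. 1.5 N friction, stays as left. Moves only with both dials at the code; drawn, it holds the dials still. The lid cannot shut while the bolt is home
- bolt_tab (a point): middle of the bolt's upright thumb tab, 26 (x) x 10 (y) x 24 mm high, at chest x -105, y +12 mm with the bolt home; this point is 116.5 mm above the table, the tab's top 126.5 mm; below it the bolt and its staple reach up to 105 mm; axes as the chest's
- lid (a joint): lid (rad): 0 shut, opens upwards about its far edge to a stop at 1.70 (just past upright); stiff hinge (0.5 N m), stays where it is left. 170 x 280 x 10 mm, top 90 mm above the table when shut, level with the lock case; a hasp strap at its front edge lies under the bolt
- lid_handle (a point): middle of the lid's bar handle: round steel bar 10 mm thick, 90 mm long along chest y, 72 mm clear between its posts, its axis 38 mm above the lid's top, 152 mm from the hinge line measured along the lid, 18 mm in from the front edge; axes turn with the lid
- lid_hinge (a point): middle of the lid's hinge line, which runs along chest y at chest x +85 mm, 85 mm above the table; the handle's axis is 43 mm off the plane that holds the hinge line and the lid's mid plane
- cup_a: largest of the four graded dosing cups, round, straight-sided, open at the top, plain white plastic, 68 mm across, 46 mm high, wall and floor 2.5 mm; origin under its centre, z up. May be absent
- cup_b: second of the four graded dosing cups, round, straight-sided, open at the top, plain white plastic, 56 mm across, 43.5 mm high, wall and floor 2.5 mm; origin under its centre, z up. May be absent
- cup_c: third of the four graded dosing cups, round, straight-sided, open at the top, plain white plastic, 44 mm across, 41 mm high, wall and floor 2.5 mm; origin under its centre, z up. May be absent
- cup_d: smallest of the four graded dosing cups, round, straight-sided, open at the top, plain white plastic, 32 mm across, 38.5 mm high, wall and floor 2.5 mm; origin under its centre, z up. May be absent
- softener: white softener bottle, 72 mm across, 190 mm high; a bystander, origin under its centre
- peg_jar: clear peg jar, 64 mm across, 100 mm high; a bystander, origin under its centre
- soap_carton: cardboard carton, 110 x 70 x 150 mm high; a bystander, origin under its centre
- scrub_brush: wooden-handled hand brush lying flat; a bystander, origin under its centre (of the tool's length)
- polish_can: aluminium polish can, 54 mm across, 80 mm high; a bystander, origin under its centre
- soap_dish: white soap dish with a bar of soap, 100 x 70 x 28 mm; a bystander, origin under its centre

How it is judged:
On the way, in this order (a step that is already met when the one before it is completed fails the run):
1. with the dials at the code, the bolt is drawn fully back (value of joint bolt above 0.0175 m), for 0.2 s.
2. the lid stands open (value of joint lid above 1.3 rad), for 0.2 s.
3. all the cups stand nested in the cup bay (angle between each of cup_a, cup_b, cup_c, cup_d's own z axis and vertical below 0.15 rad and z of each of cup_a, cup_b, cup_c, cup_d in the frame of chest below 0.02 m and x of cup_a in the frame of chest between -0.078 and 0.078 m and y of cup_a in the frame of chest between -0.134 and 0 m and horizontal distance between cup_a and cup_b below 0.0065 m and z of cup_b in the frame of cup_a between 0.001 and 0.013 m and horizontal distance between cup_a and cup_c below 0.0125 m and z of cup_c in the frame of cup_a between 0.001 and 0.013 m and horizontal distance between cup_a and cup_d below 0.0185 m and z of cup_d in the frame of cup_a between 0.001 and 0.013 m and x of cup_b in the frame of chest between -0.078 and 0.078 m and y of cup_b in the frame of chest between -0.134 and 0 m and horizontal distance between cup_b and cup_c below 0.0065 m and z of cup_c in the frame of cup_b between 0.001 and 0.013 m and horizontal distance between cup_b and cup_d below 0.0125 m and z of cup_d in the frame of cup_b between 0.001 and 0.013 m and x of cup_c in the frame of chest between -0.078 and 0.078 m and y of cup_c in the frame of chest between -0.134 and 0 m and horizontal distance between cup_c and cup_d below 0.0065 m and z of cup_d in the frame of cup_c between 0.001 and 0.013 m and x of cup_d in the frame of chest between -0.078 and 0.078 m and y of cup_d in the frame of chest between -0.134 and 0 m and linear speed of each of cup_a, cup_b, cup_c, cup_d below 0.02 m/s), for 0.3 s.
4. the lid is shut and the bolt is home (value of joint lid below 0.03 rad and value of joint bolt below 0.003 m), for 0.2 s.
At the end, for the whole second after the job is handed in: Every cup present stands upright (0.15 rad) in the cup bay, each smaller one inside the larger ones, down on the floor (underside 1 to 13 mm above the larger one's); lid shut (under 0.03 rad), bolt home (under 3 mm), each dial's code number over 10 mm (0.35 rad) from its index (all of step 3 and all of step 4 and distance between left_dial_code and left_dial_index above 0.01 m and distance between right_dial_code and right_dial_index above 0.01 m); the robot touches nothing.
It fails at once if a bystander is shifted more than 5 cm (distance of any of softener, peg_jar, soap_carton, scrub_brush, polish_can, soap_dish from where it was at the start of the episode above 0.05 m).
Of cup_a, cup_b, cup_c, cup_d only 2 to 4 are there at a start; the rules pass over those that are not, and their reading is None.
At some moment in a run one of cup_a, cup_b, cup_c, cup_d may be knocked a few centimetres aside while the robot is not near it.
It also fails if it takes over 210 s, if anything falls off the work surface, if the arm or the gripper's body presses on something with over 40 N, if the wrist force passes 120 N, or if a joint passes its speed limit or range.

### The arm

A 7-joint arm with a two-finger parallel gripper is mounted at the origin on the work surface. World frame = base frame: x ahead of the robot, y to its left, z up, the work surface at z = 0. Lengths are in m, angles in rad, forces in N, time in s.
With the tool pointing down it reaches from about 0.425 to 0.925 m from the base axis. Payload 6.8 kg.
Tool frame: the origin (TCP) lies at the very end of the fingers, on their centre line; the grasp point (between the pads) lies 19 mm behind it; z points along the fingers, y is the line along which they close (so a half turn about z gives the same grasp; the last joint's range is limited). The gripper opens to 85 mm and grips with 20 to 120 N. Pads are 22 mm wide; open, the fingers measure 114 mm over their backs; the gripper's body (76 mm by 85 mm) begins 54 mm behind the grasp point. The pads swing forward as they close: fully open they stand 13 mm farther back than shut.
Start: joints at [0.996, 0.477, 0.022, 1.555, -0.011, 1.109, -0.083], TCP at [0.304, -0.603, 0.231] pointing down, gripper open.
Joint ranges: [-2.96, 2.96], [-0.34, 2.1], [-1.41, 1.46], [0.24, 2.44], [-1.37, 4.51], [0.17, 1.92], [-2.96, 2.96]. Speed limits (rad/s): [2.39, 2.39, 3.14, 3.14, 3.14, 3.14, 3.14].

### API

Orientations are given as a unit quaternion [w, x, y, z].
In Python, from station import bot gives the robot as it stands.
- The arm moves only by the tool nudge_tcp, called after "Call:" in YAML: its name, and indented under it one key for each argument. Schema: {"type":"object","properties":{"steps":{"type":"object","properties":{"motion":{"type":"array","items":{"type":"array","items":{"type":"number"},"minItems":5,"maxItems":5},"minItems":1,"maxItems":20}},"additionalProperties":false,"required":["motion"]},"grip_n":{"type":"number"},"only":{"type":"string"},"quiet":{"type":"boolean"},"lines":{"type":"string"}},"required":["steps"],"additionalProperties":false}. steps is an object whose key "motion" holds a list of rows, 1 to 20 of them, each of 5 numbers: dx, dy, dz in shares of the most that a row can go, 1 being 50 mm, then a turn about the tool's z in rad, then the opening from 0.0 (shut) to 1.0 (fully open); each row shifts and turns the commanded pose from where the row before left it, along the tool's axes as they then stand; what a row does not reach is not made up. A row lasts 1/10 s, in which the tool goes at most 0.05 m and 0.15 rad, less where a joint would pass 70% of its speed; a pose out of reach is approached as far as the arm can. The fingers move at their own pace and stop on an object; grip_n is the grip in N (left out, the last holds). Time passes only in rows, so rows that do not move let the fingers close. The tool returns the time, the measured TCP pose, the force, the opening and the grip force at its end. only (a regular expression) keeps the lines of the reply that match it, lines (a string "A,B") keeps lines A to B, and quiet returns only ok. Input that does not fit is refused with a message, and nothing moves.
- bot.get_obs(): the state, without advancing time (a new reading comes with each control period).
- bot.read_camera(name): name is "side" or "top"; returns the picture (420x560x3 uint8, blue, green, red); there is no depth.
- bot.camera_info(name): a dict with "vertical_fov" (degrees; the focal length in pixels is half the picture's height over the tangent of half this angle, whatever the lens; pixels are square), "cx", "cy" (the principal point, pixels), "view" (4x4, takes a point from world to camera coordinates). Camera axes: x right, y up, looking along -z (the intrinsics and any distortion apply to the point x, -y, -z); pixel columns grow to the right and rows downward; lengths in m; the calibration is good to about 2 mm. A picture is of the moment at which its call begins. camera_info takes no time and is no camera call.
- bot.hand_in(): hands the job in; it is judged then, once.
The state is a dict: "t": time; "q": joint angles; "joint_vel": joint speeds; "joint_torque": joint torques, N m; "eef_pos": TCP position; "tool_rot": TCP orientation; "contact_force": force on the tool from outside, world axes, zero at the start; "torque": the same for the moment, N m; "gripper_width": opening from 0.0 (shut) to 1.0 (fully open); "grasp_force": force on a finger pad.
Only numpy, scipy, OpenCV 4.12 (cv2) and the standard library are available. Lean on these libraries where they do the work, as an engineer would, in place of code of your own. Each camera call takes 0.05 s, during which the arm holds its last target. There are 200 camera calls.

## Working session

There is one attempt and no reset: what is moved stays moved. The work goes in short steps, Python scripts to look and compute and a tool call to move; the robot and the scene stay as the last step left them, time stands still between calls to the robot, and variables do not carry over. Pictures are saved under pics/ and viewed, at most 14 in all, crops included, and the job is handed in when it is done.

```bash
ls; mkdir -p pics
```

Run:
```python
from station import bot
import cv2
o=bot.get_obs();print(o)
for n in("side","top"):
    print(n,bot.camera_info(n)); cv2.imwrite(f"pics/{n}0.png",bot.read_camera(n))
```

```text
pics
station.py
{'t': 0.0, 'q': array([ 0.99592483,  0.47780533,  0.02233674,  1.55648083, -0.01149543,
        1.10928433, -0.08305697]), 'joint_vel': array([ 0.00143699,  0.00194044, -0.00023582, -0.00031012,  0.00084794,
       -0.00100278,  0.00101084]), 'joint_torque': array([ 5.93978548e-04, -5.96446717e+01,  1.60772625e+00, -2.81191832e+01,
        1.23289702e-02,  9.34902637e-03, -1.22522715e-04]), 'eef_pos': array([ 0.30346803, -0.60226018,  0.23030975]), 'tool_rot': array([-8.80864345e-04,  9.72880543e-01,  2.31306277e-01, -2.81743121e-04]), 'contact_force': array([-0.12742269, -0.35602023, -0.01309281]), 'torque': array([-0.00909259, -0.01217522,  0.00537836]), 'grasp_force': 0.0, 'gripper_width': 0.9963356155355008}
side {'vertical_fov': 43.789672178383505, 'cx': 281.9992399096006, 'cy': 205.69660460425118, 'view': array([[-0.99351063, -0.11371139, -0.00252045,  0.52387272],
       [ 0.06574707, -0.59224081,  0.80307418, -0.0991047 ],
       [-0.09281139,  0.79769703,  0.59587373, -1.88123881],
       [ 0.        ,  0.        ,  0.        ,  1.        ]])}
top {'vertical_fov': 42.21786067764965, 'cx': 276.31350180710444, 'cy': 211.7620628770148, 'view': array([[ 2.28039290e-02, -9.99739390e-01,  1.06426672e-03,
         1.84821175e-02],
       [ 9.93748372e-01,  2.27836225e-02,  1.09293547e-01,
        -5.18273363e-01],
       [-1.09289312e-01, -1.43470896e-03,  9.94008948e-01,
        -1.48729554e+00],
       [ 0.00000000e+00,  0.00000000e+00,  0.00000000e+00,
         1.00000000e+00]])}
```
View pics/top0.png

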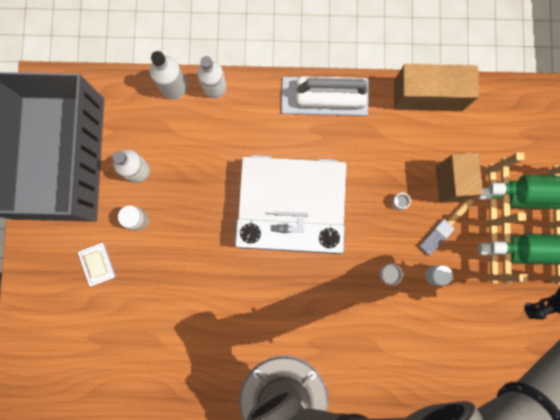

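View pics/side0.png

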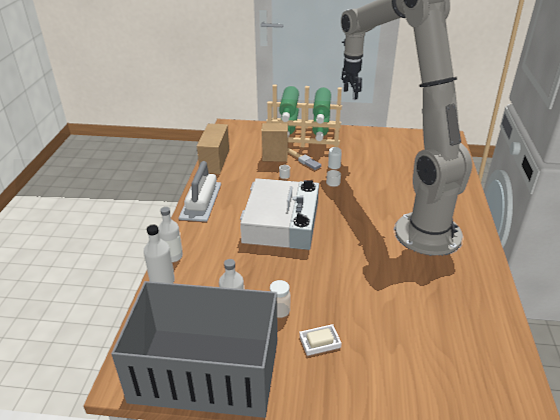

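The top view shows the chest at about (292,204), dials at (250,232) and (329,238), the tab at about (290,227), and cup candidates at (402,201), (391,273) and (440,275). In the side view those candidates stand at about (285,172), (334,178) and (335,158). I'll zoom in on both.

Run:
```python
import cv2,numpy as np
t=cv2.imread("pics/top0.png");s=cv2.imread("pics/side0.png")
a=cv2.resize(t[150:300,230:470],(800,500),interpolation=cv2.INTER_CUBIC)
cv2.imwrite("pics/c1.png",a)
b=cv2.resize(s[140:260,230:360],(650,600),interpolation=cv2.INTER_CUBIC)
cv2.imwrite("pics/c2.png",b)
```

View pics/c1.png

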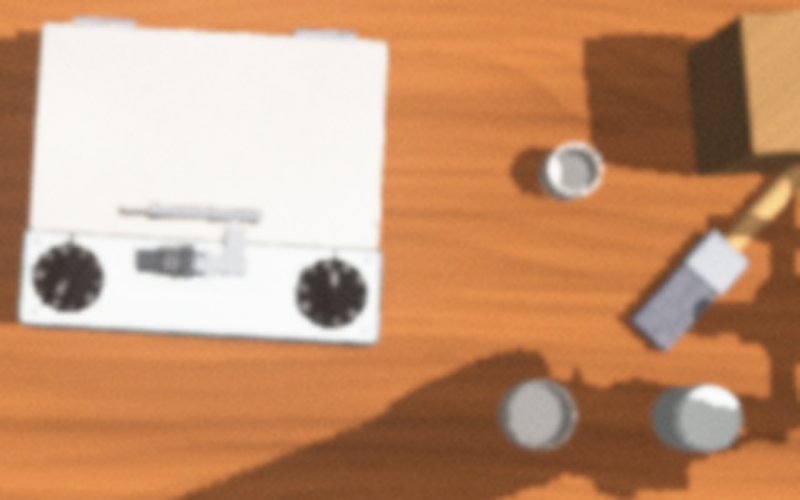

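View pics/c2.png

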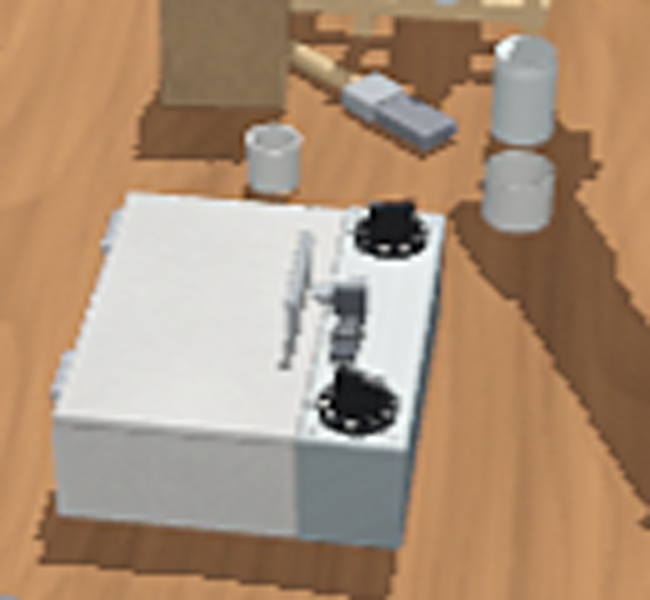

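Create h.py:
```python
import numpy as np,cv2
from station import bot
I={n:bot.camera_info(n) for n in("side","top")}
def F(n): return 210/np.tan(np.radians(I[n]["vertical_fov"]/2))
def proj(n,p):
    c=I[n]["view"]@np.r_[p,1]; f=F(n); return np.array([I[n]["cx"]+f*c[0]/-c[2],I[n]["cy"]-f*c[1]/-c[2]])
def ray(n,uv):
    V=I[n]["view"];R=V[:3,:3];o=-R.T@V[:3,3];f=F(n)
    d=R.T@np.array([(uv[0]-I[n]["cx"])/f,-(uv[1]-I[n]["cy"])/f,-1]);return o,d/np.linalg.norm(d)
def plane(n,uv,z):
    o,d=ray(n,uv);return o+d*(z-o[2])/d[2]
def tri(a,b):
    (o1,d1),(o2,d2)=ray("top",a),ray("side",b)
    s=np.linalg.lstsq(np.c_[d1,-d2],o2-o1,rcond=None)[0]
    p,q=o1+s[0]*d1,o2+s[1]*d2
    return (p+q)/2,np.linalg.norm(p-q)
```

Run:
```python
from h import *
t=cv2.imread("pics/top0.png");s=cv2.imread("pics/side0.png")
def blobs(im,m,box,amin):
    x0,y0,x1,y1=box;k=np.zeros(m.shape,np.uint8);k[y0:y1,x0:x1]=m[y0:y1,x0:x1]
    n,l,st,c=cv2.connectedComponentsWithStats(k*1)
    return [(c[i].round(1),st[i]) for i in range(1,n) if st[i][4]>amin]
for n,im,box in(("top",t,(230,215,350,255)),("side",s,(285,175,325,232))):
    m=(im.max(2)<75).astype(np.uint8)
    print(n,blobs(im,m,box,30))
for n,im,box in(("top",t,(230,150,460,300)),("side",s,(230,140,360,250))):
    h=cv2.cvtColor(im,cv2.COLOR_BGR2HSV)
    m=((h[...,1]<60)&(h[...,2]>90)).astype(np.uint8)
    for c,st in blobs(im,m,box,60): print(n,c,st)
    if n=="top":
        cs=max(cv2.findContours(m[150:260,230:352].copy(),0,2)[0],key=cv2.contourArea)+[230,150]
        print(cv2.minAreaRect(cs)); 
        q=cv2.approxPolyDP(cs,4,True)[:,0];print([(list(p),plane("top",p,.09).round(4)) for p in q])
a=[cv2.resize(t[215:255,x:x+40],(390,390),interpolation=cv2.INTER_LANCZOS4) for x in(230,310)]
b=[cv2.resize(s[y:y+30,x:x+30],(390,390),interpolation=cv2.INTER_LANCZOS4)[:200] if 0 else cv2.resize(s[y:y+30,x:x+30],(300,200),interpolation=cv2.INTER_LANCZOS4) for x,y in((287,205),(294,172))]
cv2.imwrite("pics/d1.png",np.vstack([np.hstack(a),np.pad(np.hstack(b),((0,0),(0,180),(0,0)))]))
```

```text
top [(array([250.4, 232.8]), array([242, 226,  17,  16, 150], dtype=int32)), (array([329.2, 238.3]), array([322, 230,  17,  17, 168], dtype=int32))]
side [(array([307.8, 185.8]), array([301, 181,  14,  11, 110], dtype=int32)), (array([301. , 220.3]), array([294, 213,  15,  14, 123], dtype=int32))]
top [291.4 203.3] [ 235  155  111   99 9296]
top [400.9 200.8] [392 193  18  16 223]
top [436.5 236.5] [420 219  34  36 554]
top [390.8 273.8] [380 264  23  20 358]
top [439. 275.] [426 265  27  21 428]
((291.44842529296875, 203.48947143554688), (108.46357727050781, 93.53494262695312), 3.416588306427002)
[([np.int32(243), np.int32(158)], array([0.655 , 0.1235, 0.09  ])), ([np.int32(236), np.int32(246)], array([0.4171, 0.1351, 0.09  ])), ([np.int32(342), np.int32(252)], array([ 0.4076, -0.1463,  0.09  ])), ([np.int32(345), np.int32(163)], array([ 0.6476, -0.1521,  0.09  ]))]
side [334.3 157.7] [328 147  14  22 260]
side [308.8 161.6] [298 154  23  16 182]
side [284.2 171.1] [279 165  11  14 139]
side [333.2 177.8] [326 170  15  17 213]
side [278.1 214. ] [ 240  178   79   72 4352]
```

View pics/d1.png

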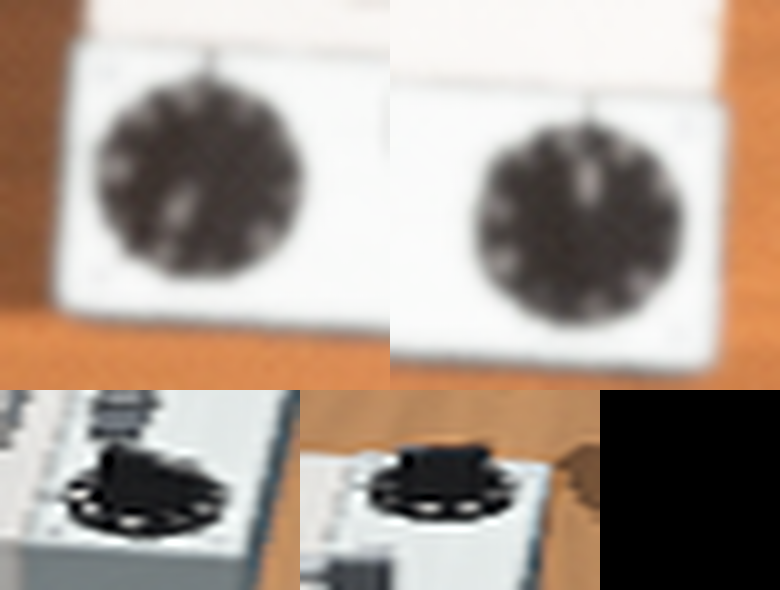

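The nose lines: the left dial's points down-left at about (180,205) in the crop, centre (200,178), so roughly 205-215° clockwise. The right dial's points almost at its index, at (588,180) with centre (578,222). Now I'll compute the chest pose, dial angles and cup positions.

Run:
```python
from h import *
t=cv2.imread("pics/top0.png");s=cv2.imread("pics/side0.png")
print("dials tri",tri((250.4,232.8),(301,220.3)),tri((329.2,238.3),(307.8,185.8)))
L,R=[plane("top",(x,y),.1) for x,y in((250.4,232.8),(329.2,238.3))]
d=L-R;yaw=np.arctan2(-d[0],d[1]);print(L,R,np.linalg.norm(d),"yaw",yaw)
c=np.array([[np.cos(yaw),-np.sin(yaw)],[np.sin(yaw),np.cos(yaw)]])
print("chest",((L+R)/2)[:2]+c@[.122,0])
q=np.array([[.655,.1235],[.4171,.1351],[.4076,-.1463],[.6476,-.1521]])
print("chest corners ctr",q.mean(0)+c@[.0375,0])
# nose line: brightest-weighted centroid inside grip radius
g=cv2.cvtColor(t,cv2.COLOR_BGR2GRAY).astype(float)
for n,C in(("L",L),("R",R)):
    u=proj("top",np.r_[C[:2],.121]);Y,X=np.mgrid[0:420,0:560]
    w=np.clip(g-65,0,None)*(np.hypot(X-u[0],Y-u[1])<5.5)
    p=plane("top",((X*w).sum()/w.sum(),(Y*w).sum()/w.sum()),.121)
    v=(p-C)[:2]; print(n,v,"cw deg from index",np.degrees(-(np.arctan2(v[1],v[0])-yaw))%360)
# cups: top-view blobs & side blobs; rim ellipses
for nm,bt,bs in(("small",(392,193,18,16),(279,165,11,14)),("big",(380,264,23,20),(326,170,15,17)),("can",(426,265,27,21),(328,147,14,22))):
    def blob(im,b):
        x,y,w,h=b;x-=4;y-=4;w+=8;h+=8
        H=cv2.cvtColor(im,cv2.COLOR_BGR2HSV)[y:y+h,x:x+w];m=((H[...,1]<75)&(H[...,2]>70)).astype(np.uint8)
        cs=max(cv2.findContours(m,0,2)[0],key=cv2.contourArea)[:,0]+[x,y];return cs
    ct,cs=blob(t,bt),blob(s,bs)
    print(nm,"top minEncl",cv2.minEnclosingCircle(ct),"rect",cv2.boundingRect(ct),"side",cv2.boundingRect(cs))
```

```text
dials tri (array([0.45152929, 0.09756502, 0.09632521]), np.float64(0.0021685503628658155)) (array([ 0.44272044, -0.11118679,  0.09775516]), np.float64(7.150473723794421e-07))
[0.45235927 0.09740677 0.1       ] [ 0.44257849 -0.11096916  0.1       ] 0.20860535403798425 yaw -0.04690374040412942
chest [ 0.56933471 -0.01250135]
chest corners ctr [ 0.56928376 -0.01170825]
L [-0.00853378  0.00447004] cw deg from index 204.95843647591556
R [0.01020732 0.00043258] cw deg from index 354.8858879679542
small top minEncl ((401.0, 200.0), 9.486932754516602) rect (392, 193, 19, 17) side (279, 165, 12, 14)
big top minEncl ((390.8863525390625, 274.0), 11.292272567749023) rect (380, 264, 23, 21) side (326, 170, 15, 17)
can top minEncl ((438.9038391113281, 275.0), 13.24809741973877) rect (426, 265, 27, 21) side (328, 147, 14, 22)
```

Add to h.py:
```python
CH=np.array([.5693,-.0122]);YW=-.043
def ch(x,y):
    c,s=np.cos(YW),np.sin(YW);return CH+[c*x-s*y,s*x+c*y]
def go(x,y,z,psi=None):
    """tool-axis shift from the measured pose; psi = wanted tool-x yaw (deg); turn row value + is clockwise"""
    from scipy.spatial.transform import Rotation as R
    o=bot.get_obs();q=o["tool_rot"];M=R.from_quat(q[[1,2,3,0]]).as_matrix()
    d=M.T@(np.array([x,y,z])-o["eef_pos"]);cur=np.degrees(np.arctan2(M[1,0],M[0,0]))
    print("shift",d.round(4),"len",round(float(np.linalg.norm(d)),3),"yaw",cur.round(2),"turn",None if psi is None else round(float(np.radians((cur-psi+180)%360-180)),3),"q7",o["q"][6].round(2),"t",round(o["t"],2),"w",round(float(o["gripper_width"]),3),"tilt",M[2,2].round(4))
```

```bash
python3 -c "
from h import *
go(.52,-.30,.23,-27.5)
go(*ch(-.122,.105),.18,-27.5)"
```

```text
shift [ 0.3294 -0.1726  0.0007] len 0.372 yaw 26.74 turn 0.947 q7 -0.08 t 0.1 w 0.999 tilt -1.0
shift [ 0.4477 -0.5585  0.0513] len 0.718 yaw 26.74 turn 0.947 q7 -0.08 t 0.1 w 0.999 tilt -1.0
```

Units first: shifts go in shares of 50 mm. So 0.033 m is 0.66, -0.0173 m is -0.346.

Call:
nudge_tcp:
  steps: {"motion":[[0.66,-0.346,0,0,1],[0.66,-0.346,0,0,1],[0.66,-0.346,0,0,1],[0.66,-0.346,0,0,1],[0.66,-0.346,0,0,1],[0.66,-0.346,0,0,1],[0.66,-0.346,0,0,1],[0.66,-0.346,0,0,1],[0.66,-0.346,0,0,1],[0.66,-0.346,0,0,1]]}
  grip_n: 40

```text
t: 1.1
eef_pos: [0.521, -0.2984, 0.231]
tool_rot: [-0.0, 0.973, 0.231, -0.0]
contact_force: [0.4, -1.0, 0.1]
gripper_width: 1.002
grasp_force: 0.0
```

Call:
nudge_tcp:
  steps: {"motion":[[0.2,-0.644,0.08,0,0.6],[0.2,-0.644,0.08,0,0.6],[0.2,-0.644,0.08,0,0.6],[0.2,-0.644,0.08,0,0.6],[0.2,-0.644,0.08,0,0.6],[0.2,-0.644,0.08,0,0.6],[0.2,-0.644,0.08,0,0.6],[0.2,-0.644,0.08,0,0.6],[0.2,-0.644,0.08,0,0.6],[0.2,-0.644,0.08,0,0.6],[0.2,-0.644,0.08,0,0.6],[0.2,-0.644,0.08,0,0.6],[0,0,0,0.135,0.6],[0,0,0,0.135,0.6],[0,0,0,0.135,0.6],[0,0,0,0.135,0.6],[0,0,0,0.135,0.6],[0,0,0,0.135,0.6],[0,0,0,0.135,0.6],[0,0,0,0,0.6]]}

```text
t: 3.1
eef_pos: [0.4536, 0.0992, 0.1831]
tool_rot: [0.0, 0.971, -0.237, -0.0]
contact_force: [-0.2, 1.0, -0.2]
gripper_width: 0.599
grasp_force: 0.0
```

```bash
python3 -c "
from h import *
go(*ch(-.122,.105),.102,-27.5)
cv2.imwrite('pics/s1.png',bot.read_camera('side'));cv2.imwrite('pics/t1.png',bot.read_camera('top'))"
```

```text
shift [-0.0009  0.0018  0.0811] len 0.081 yaw -27.46 turn 0.001 q7 -2.46 t 3.1 w 0.599 tilt -1.0
```

View pics/t1.png

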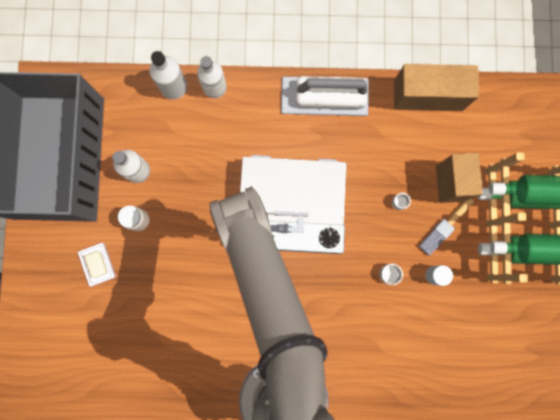

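The view shows the bottom right clear of the arm and no further cups, so there are two, at (401,201) and (391,274). The gripper is over the left dial, so I'll lower and grip.

Call:
nudge_tcp:
  steps: {"motion":[[-0.02,0.04,0.4,0,0.6],[0,0,0.4,0,0.6],[0,0,0.4,0,0.6],[0,0,0.42,0,0.6],[0,0,0,0,0.6],[0,0,0,0,0.0],[0,0,0,0,0.0],[0,0,0,0,0.0],[0,0,0,0,0.0],[0,0,0,0,0.0],[0,0,0,0,0.0],[0,0,0,0,0.0],[0,0,0,0,0.0]]}
  grip_n: 25

```text
t: 4.5
eef_pos: [0.4528, 0.098, 0.1034]
tool_rot: [-0.0, 0.972, -0.237, 0.001]
contact_force: [-1.7, -1.7, 7.6]
gripper_width: 0.134
grasp_force: 30.3
```

```bash
python3 -c "
from h import *
go(*ch(-.122,.105),.102,69.6);print(bot.get_obs()['torque'])"
```

```text
shift [-0.0007  0.0004  0.0014] len 0.002 yaw -27.39 turn -1.693 q7 -2.5 t 4.5 w 0.134 tilt -1.0
[-0.20657312  0.4424465  -0.012765  ]
```

To row units: -0.0015 m is -0.03.

Call:
nudge_tcp:
  steps: {"motion":[[0,0,-0.03,0,0],[0,0,0,-0.13,0],[0,0,0,-0.13,0],[0,0,0,-0.13,0],[0,0,0,-0.13,0],[0,0,0,-0.13,0],[0,0,0,-0.13,0],[0,0,0,-0.13,0],[0,0,0,-0.13,0],[0,0,0,-0.13,0],[0,0,0,-0.13,0],[0,0,0,-0.13,0],[0,0,0,-0.13,0],[0,0,0,-0.13,0],[0,0,0,0,0],[0,0,0,0,0],[0,0,0,0,0]]}

```text
t: 6.2
eef_pos: [0.4516, 0.1007, 0.1036]
tool_rot: [-0.002, 0.821, 0.57, 0.001]
contact_force: [-0.7, 7.9, -9.2]
gripper_width: 0.137
grasp_force: 28.2
```

```bash
python3 -c "
from h import *
go(*ch(-.122,-.105),.18,2.5)"
```

```text
shift [-0.202   0.0659 -0.0772] len 0.226 yaw 69.57 turn 1.171 q7 -0.99 t 6.2 w 0.137 tilt -1.0
```

Call:
nudge_tcp:
  steps: {"motion":[[0,0,0,0,0.6],[0,0,0,0,0.6],[0,0,0,0,0.6],[0,0,-0.76,0,0.6],[0,0,-0.76,0,0.6],[-0.578,0.188,0,0,0.6],[-0.578,0.188,0,0,0.6],[-0.578,0.188,0,0,0.6],[-0.578,0.188,0,0,0.6],[-0.578,0.188,0,0,0.6],[-0.578,0.188,0,0,0.6],[-0.578,0.188,0,0,0.6],[0,0,0,0.145,0.6],[0,0,0,0.145,0.6],[0,0,0,0.145,0.6],[0,0,0,0.145,0.6],[0,0,0,0.145,0.6],[0,0,0,0.145,0.6],[0,0,0,0.15,0.6],[0,0,0,0.15,0.6]]}

```text
t: 8.2
eef_pos: [0.4426, -0.1149, 0.18]
tool_rot: [0.0, 1.0, 0.018, 0.0]
contact_force: [0.7, -0.0, -0.4]
gripper_width: 0.599
grasp_force: 0.0
```

```bash
python3 -c "
from h import *
import time
go(*ch(-.122,-.105),.1035,2.5)
t=bot.read_camera('top');cv2.imwrite('pics/t2.png',cv2.resize(t[210:260,225:355],(780,300),interpolation=cv2.INTER_CUBIC))"
```

```text
shift [ 0.0004 -0.003   0.0765] len 0.077 yaw 2.01 turn -0.008 q7 -1.5 t 8.2 w 0.599 tilt -1.0
```

View pics/t2.png

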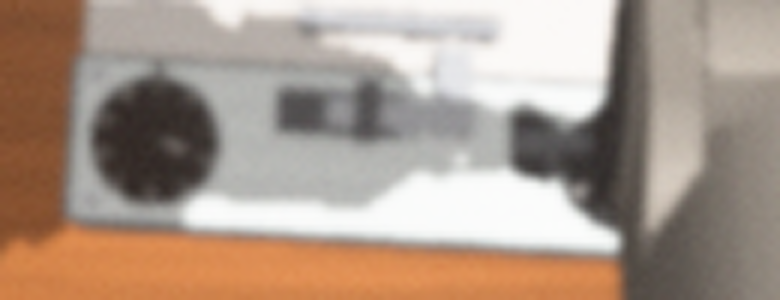

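The left dial's line is now at (172,143) with the centre at (156,137), so about 108° clockwise as wanted. Next is the right dial.

To row units: 0.0255 m is 0.51, 0.025 m is 0.5.

Call:
nudge_tcp:
  steps: {"motion":[[0,-0.06,0.5,0,0.6],[0,0,0.5,0,0.6],[0,0,0.51,0,0.6],[0,0,0,0,0.6],[0,0,0,0,0.0],[0,0,0,0,0.0],[0,0,0,0,0.0],[0,0,0,0,0.0],[0,0,0,0,0.0],[0,0,0,0,0.0],[0,0,0,0,0.0],[0,0,0,0,0.0]]}
  grip_n: 25

```text
t: 9.45
eef_pos: [0.4439, -0.1111, 0.1057]
tool_rot: [0.0, 1.0, 0.021, 0.002]
contact_force: [-0.9, 3.6, 7.4]
gripper_width: 0.126
grasp_force: 31.6
```

```bash
python3 -c "
from h import *
go(*ch(-.122,-.105),.1035,69.6)"
```

```text
shift [-0.0011  0.0008  0.0022] len 0.003 yaw 2.44 turn -1.172 q7 -1.57 t 9.45 w 0.126 tilt -1.0
```

Call:
nudge_tcp:
  steps: {"motion":[[0,0,-0.03,0,0],[0,0,0,-0.13,0],[0,0,0,-0.13,0],[0,0,0,-0.13,0],[0,0,0,-0.13,0],[0,0,0,-0.13,0],[0,0,0,-0.13,0],[0,0,0,-0.13,0],[0,0,0,-0.13,0],[0,0,0,-0.13,0],[0,0,0,0,0],[0,0,0,0,0],[0,0,0,0,0]]}

```text
t: 10.75
eef_pos: [0.4437, -0.1109, 0.1059]
tool_rot: [0.0, 0.822, 0.57, 0.001]
contact_force: [4.6, 3.9, -9.0]
gripper_width: 0.128
grasp_force: 29.5
```

```bash
python3 -c "
from h import *
go(*ch(-.105,.012),.18,-2.4)"
```

```text
shift [ 0.1155 -0.0203 -0.074 ] len 0.139 yaw 69.48 turn 1.255 q7 -0.52 t 10.75 w 0.128 tilt -1.0
```

Call:
nudge_tcp:
  steps: {"motion":[[0,0,0,0,0.5],[0,0,0,0,0.5],[0,0,0,0,0.5],[0,0,-0.74,0,0.5],[0,0,-0.74,0,0.5],[0.578,-0.102,0,0,0.5],[0.578,-0.102,0,0,0.5],[0.578,-0.102,0,0,0.5],[0.576,-0.1,0,0,0.5],[0,0,0,0.14,0.5],[0,0,0,0.14,0.5],[0,0,0,0.14,0.5],[0,0,0,0.14,0.5],[0,0,0,0.14,0.5],[0,0,0,0.14,0.5],[0,0,0,0.14,0.5],[0,0,0,0.14,0.5],[0,0,0,0.135,0.5],[0,0,0,0,0.5]]}

```text
t: 12.65
eef_pos: [0.4639, 0.0034, 0.1799]
tool_rot: [0.0, 1.0, -0.022, 0.0]
contact_force: [0.4, -0.5, 0.2]
gripper_width: 0.499
grasp_force: 0.0
```

```bash
python3 -c "
from h import *
go(*ch(-.105,.012),.111,-2.4)
t=bot.read_camera('top');s=bot.read_camera('side')
cv2.imwrite('pics/t3.png',np.vstack([cv2.resize(t[210:260,225:355],(780,300),interpolation=cv2.INTER_CUBIC),cv2.resize(s[170:232,240:340],(780,300))]))"
```

```text
shift [ 0.0009 -0.0009  0.0689] len 0.069 yaw -2.55 turn -0.003 q7 -1.89 t 12.65 w 0.499 tilt -1.0
```

View pics/t3.png

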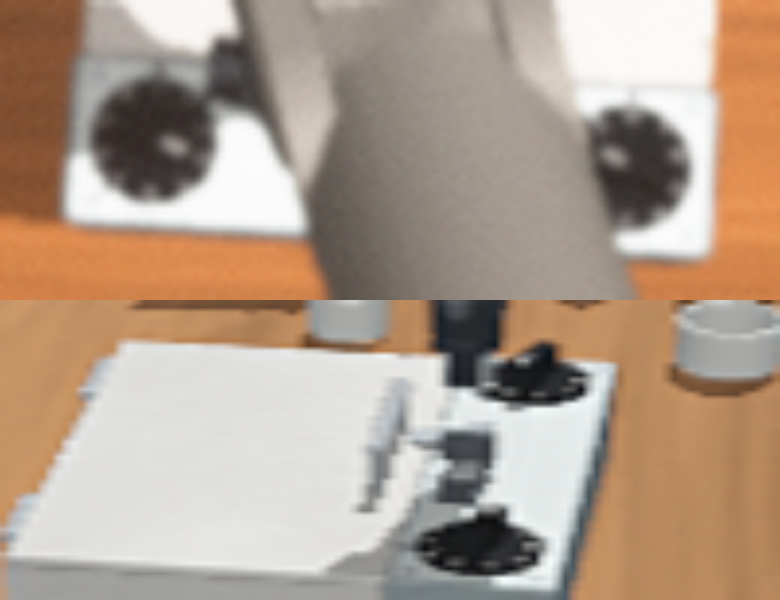

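The right dial's line, at (615,155) left and up from the centre (632,165), matches 288°. Now the bolt tab.

```bash
python3 -c "
from h import *
print(proj('top',np.r_[ch(-.105,.012),.1265]),proj('side',np.r_[ch(-.105,.012),.1165]))"
```

```text
[285.91037824 228.0706051 ] [299.26895795 199.3547219 ]
```

Call:
nudge_tcp:
  steps: {"motion":[[0.02,-0.02,0.46,0,0.5],[0,0,0.46,0,0.5],[0,0,0.46,0,0.5],[0,0,0,0,0.5],[0,0,0,0,0.0],[0,0,0,0,0.0],[0,0,0,0,0.0],[0,0,0,0,0.0],[0,0,0,0,0.0],[0,0,0,0,0.0],[0,0,0,0,0.0]]}
  grip_n: 30

```text
t: 13.85
eef_pos: [0.4661, 0.0053, 0.1121]
tool_rot: [-0.0, 1.0, -0.021, 0.001]
contact_force: [-2.1, 2.8, 6.9]
gripper_width: 0.102
grasp_force: 35.5
```

Call:
nudge_tcp:
  steps: {"motion":[[0,0,-0.02,0,0],[0,-0.1,0,0,0],[0,-0.1,0,0,0],[0,-0.1,0,0,0],[0,-0.1,0,0,0],[0,-0.06,0,0,0],[0,0,0,0,0],[0,0,0,0,0],[0,0,0,0,0]]}

```text
t: 14.75
eef_pos: [0.4667, 0.0255, 0.1121]
tool_rot: [0.001, 1.0, -0.022, 0.0]
contact_force: [3.8, -8.3, 1.3]
gripper_width: 0.105
grasp_force: 34.8
```

Call:
nudge_tcp:
  steps: {"motion":[[0,0,0,0,0.5],[0,0,0,0,0.5],[0,0,0,0,0.5],[0,0,-0.8,0,0.5],[0,0,-0.8,0,0.5],[0,0,0,0,0.5]]}

```text
t: 15.35
eef_pos: [0.469, 0.0289, 0.1963]
tool_rot: [-0.001, 1.0, -0.021, 0.004]
contact_force: [0.7, -0.6, 0.3]
gripper_width: 0.501
grasp_force: 0.0
```

```bash
python3 -c "
from h import *
go(*ch(-.067,0),.19,87.5)"
```

```text
shift [0.0349 0.0368 0.0066] len 0.051 yaw -2.45 turn -1.57 q7 -1.93 t 15.35 w 0.501 tilt -1.0
```

Call:
nudge_tcp:
  steps: {"motion":[[0.34,0.36,0.06,0,0.5],[0.34,0.36,0.06,0,0.5],[0,0,0,-0.143,0.5],[0,0,0,-0.143,0.5],[0,0,0,-0.143,0.5],[0,0,0,-0.143,0.5],[0,0,0,-0.143,0.5],[0,0,0,-0.143,0.5],[0,0,0,-0.143,0.5],[0,0,0,-0.143,0.5],[0,0,0,-0.143,0.5],[0,0,0,-0.143,0.5],[0,0,0,-0.143,0.5],[0,0,0,0,0.5]]}

```text
t: 16.75
eef_pos: [0.498, -0.0094, 0.1852]
tool_rot: [-0.001, 0.721, 0.693, -0.0]
contact_force: [0.8, 0.6, 0.1]
gripper_width: 0.502
grasp_force: 0.0
```

```bash
python3 -c "
from h import *
go(*ch(-.067,0),.112,87.5)
for y in(-.045,.045): print(proj('top',np.r_[ch(-.067,y),.128]),proj('side',np.r_[ch(-.067,y),.128]))"
```

```text
shift [0.0002 0.0045 0.0732] len 0.073 yaw 87.74 turn 0.004 q7 -0.4 t 16.75 w 0.502 tilt -1.0
[308.72655231 214.92338057] [290.97377459 186.74035953]
[274.19524286 212.65694133] [287.29340909 201.18639703]
```

To row units: 0.025 m is 0.5, 0.024 m is 0.48.

Call:
nudge_tcp:
  steps: {"motion":[[0,0.09,0.48,0,0.4],[0,0,0.48,0,0.4],[0,0,0.5,0,0.4],[0,0,0,0,0.4],[0,0,0,0,0],[0,0,0,0,0],[0,0,0,0,0],[0,0,0,0,0],[0,0,0,0,0],[0,0,0,0,0],[0,0,0,0,0]]}
  grip_n: 30

```text
t: 17.85
eef_pos: [0.5022, -0.0096, 0.1136]
tool_rot: [-0.0, 0.722, 0.692, -0.0]
contact_force: [-5.8, 1.2, 2.6]
gripper_width: 0.098
grasp_force: 29.5
```

Run:
```python
from h import *
o=bot.get_obs();print(o["eef_pos"])
r=np.hypot(.152,.043);a0=np.arctan2(.043,-.152)
th=np.linspace(0,1.55,16);x=r*np.cos(a0-th);z=r*np.sin(a0-th)
print(np.c_[th[1:],np.diff(x),np.diff(z)].round(4))
go(*ch(-.067,0),.112,87.5)
```

```text
[ 0.50222192 -0.00956402  0.11364316]
[[ 1.0330e-01  5.2000e-03  1.5400e-02]
 [ 2.0670e-01  6.8000e-03  1.4800e-02]
 [ 3.1000e-01  8.3000e-03  1.4000e-02]
 [ 4.1330e-01  9.7000e-03  1.3100e-02]
 [ 5.1670e-01  1.1000e-02  1.2000e-02]
 [ 6.2000e-01  1.2200e-02  1.0800e-02]
 [ 7.2330e-01  1.3200e-02  9.5000e-03]
 [ 8.2670e-01  1.4200e-02  8.1000e-03]
 [ 9.3000e-01  1.4900e-02  6.6000e-03]
 [ 1.0333e+00  1.5500e-02  5.0000e-03]
 [ 1.1367e+00  1.6000e-02  3.4000e-03]
 [ 1.2400e+00  1.6200e-02  1.7000e-03]
 [ 1.3433e+00  1.6300e-02  1.0000e-04]
 [ 1.4467e+00  1.6200e-02 -1.6000e-03]
 [ 1.5500e+00  1.6000e-02 -3.3000e-03]]
shift [0.0003 0.0001 0.0016] len 0.002 yaw 87.63 turn 0.002 q7 -0.49 t 17.85 w 0.098 tilt -1.0
```

Call:
nudge_tcp:
  steps: {"motion":[[0,0.104,-0.308,0,0],[0,0.136,-0.296,0,0],[0,0.166,-0.28,0,0],[0,0.194,-0.262,0,0],[0,0.22,-0.24,0,0],[0,0.244,-0.216,0,0],[0,0,0,0,0]]}

```text
t: 18.55
eef_pos: [0.5544, -0.0114, 0.1952]
tool_rot: [-0.001, 0.722, 0.692, -0.002]
contact_force: [-14.4, -0.3, 18.9]
gripper_width: 0.101
grasp_force: 31.3
```

```bash
python3 -c "
from h import *
o=bot.get_obs();print(o['eef_pos']-[.5022,-.0096,.1136],o['contact_force'])"
```

```text
[ 0.05223252 -0.0017798   0.08163799] [-14.4227543   -0.26805947  18.94861535]
```

To row units: 0.0163 m is 0.326, 0.0162 m is 0.324.

Call:
nudge_tcp:
  steps: {"motion":[[0,0.264,-0.19,0,0],[0,0.284,-0.162,0,0],[0,0.298,-0.132,0,0],[0,0.31,-0.1,0,0],[0,0.32,-0.068,0,0],[0,0.324,-0.034,0,0],[0,0.326,0,0,0],[0,0.324,0.032,0,0],[0,0.32,0.066,0,0],[0,0,0,0,0],[0,0,0,0,0]]}

```text
t: 19.65
eef_pos: [0.6961, -0.0165, 0.2241]
tool_rot: [0.001, 0.721, 0.693, 0.002]
contact_force: [3.1, 3.9, 2.8]
gripper_width: 0.101
grasp_force: 30.5
```

```bash
python3 -c "
from h import *
o=bot.get_obs();print(o['eef_pos']-[.5022,-.0096,.1136],o['contact_force'])"
```

```text
[ 0.19389914 -0.0068731   0.1104701 ] [3.12546298 3.94929316 2.79499763]
```

To row units: -0.04 m is -0.8, -0.03 m is -0.6.

Call:
nudge_tcp:
  steps: {"motion":[[0,0,0,0,0.25],[0,0,0,0,0.25],[0,0,-0.6,0,0.25],[0,0,-0.6,0,0.25],[0,0,-0.6,0,0.25],[0,-0.6,0,0,0.25],[0,-0.8,0,0,0.5],[0,-0.8,0,0,0.8],[0,-0.8,0,0,0.8],[0,0,0,0,0.8]]}

```text
t: 20.65
eef_pos: [0.5393, -0.0122, 0.3118]
tool_rot: [0.0, 0.721, 0.692, -0.003]
contact_force: [-0.3, 0.1, -0.0]
gripper_width: 0.8
grasp_force: 0.0
```

Run:
```python
from h import *
t=bot.read_camera('top');s=bot.read_camera('side')
cv2.imwrite("pics/t4.png",t);cv2.imwrite("pics/s4.png",s)
cv2.imwrite("pics/m4.png",np.hstack([cv2.resize(t[140:300,230:470],None,fx=1.65,fy=1.65),cv2.resize(s[60:260,230:370],None,fx=1.32,fy=1.32)[:264]]))
```

```text
(no output)
```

View pics/m4.png

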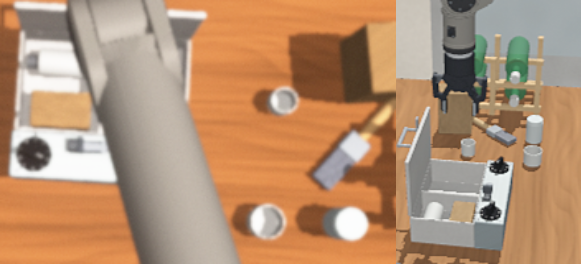

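The lid stands open. Both cups stand undisturbed, at full-image (401,201) and (391,274) in the top view.

Create cups.py:
```python
from h import *
import sys
t,s=cv2.imread(sys.argv[1]),cv2.imread(sys.argv[2])
def ext(im,b):
    x,y,w,h=b;c=cv2.resize(im[y:y+h,x:x+w],None,fx=8,fy=8,interpolation=cv2.INTER_CUBIC).astype(int)
    m=((c[...,0]*1.0/np.maximum(c[...,2],1)>.68)&(c[...,2]>60)).astype(np.uint8)
    k=max(cv2.findContours(m,0,2)[0],key=cv2.contourArea)[:,0]/8+[x-.44,y-.44]
    return k.min(0),k.max(0)
for nm,bt,bs,h in(("c",(386,187,30,28),(274,160,21,24),.041),("b",(374,258,34,31),(322,168,24,24),.0435)):
    (l,u),(r,d)=ext(t,bt);(l2,u2),(r2,d2)=ext(s,bs)
    A,B=plane("top",((l+r)/2,u),h),plane("top",((l+r)/2,d),h)
    E=plane("top",(r,(u+d)/2),h);dia=A[0]-B[0]
    # height: triangulate the rim's far-left/right in side -> width; z from the foot and top rows at the cup's place
    x,y=(A[0]+B[0])/2,E[1]+dia/2
    S1,S2=plane("side",(l2,(u2+d2)/2),h/2),plane("side",(r2,(u2+d2)/2),h/2)
    P,e=tri(((r+l)/2+.0,(u+d)/2),((l2+r2)/2,(u2+d2)/2))
    o,v=ray("side",((l2+r2)/2,u2));k=(y-dia/2-o[1])/v[1]   # top row: far rim point
    print(nm,"dia",dia.round(4),"xy",x.round(4),y.round(4),"side width",(S1[0]-S2[0]).round(4),"side x",((S1+S2)/2).round(4)[0],"rim z",(o+k*v)[2].round(4),"tri",P.round(4),e.round(4), (l,r,u,d),(l2,r2,u2,d2))
```

```bash
python3 cups.py pics/t4.png pics/s4.png;python3 cups.py pics/t0.png pics/s0.png 2>/dev/null; python3 cups.py pics/top0.png pics/side0.png
```

```text
c dia 0.0475 xy 0.5551 -0.3163 side width 0.0486 side x 0.5542 rim z 0.0438 tri [ 0.5559 -0.3185  0.0215] 0.0037 (np.float64(391.56), np.float64(410.31), np.float64(192.185), np.float64(209.185)) (np.float64(278.435), np.float64(290.185), np.float64(163.935), np.float64(178.685))
b dia 0.0572 xy 0.3534 -0.2896 side width 0.0603 side x 0.35 rim z 0.0455 tri [ 0.3517 -0.2907  0.0221] 0.0034 (np.float64(379.31), np.float64(402.81), np.float64(263.185), np.float64(284.31)) (np.float64(325.81), np.float64(340.685), np.float64(169.31), np.float64(186.31))
c dia 0.0475 xy 0.5551 -0.316 side width 0.0486 side x 0.5543 rim z 0.0441 tri [ 0.5558 -0.3184  0.0222] 0.0036 (np.float64(391.685), np.float64(410.185), np.float64(192.185), np.float64(209.185)) (np.float64(278.435), np.float64(290.185), np.float64(163.935), np.float64(178.435))
b dia 0.0569 xy 0.3532 -0.2894 side width 0.0608 side x 0.3508 rim z 0.0457 tri [ 0.352  -0.2905  0.0222] 0.0024 (np.float64(379.31), np.float64(402.685), np.float64(263.31), np.float64(284.31)) (np.float64(325.56), np.float64(340.56), np.float64(169.31), np.float64(186.31))
```

```bash
python3 -c "
from h import *
go(.3525,-.2897,.12,87.5)"
```

```text
shift [-0.2843 -0.1796  0.1932] len 0.388 yaw 87.57 turn 0.001 q7 -0.31 t 20.75 w 0.798 tilt -1.0
```

Units first: shifts go in shares of 50 mm. So 0.03 m is 0.6, -0.0237 m is -0.474.

Call:
nudge_tcp:
  steps: {"motion":[[-0.474,-0.3,0.12,0,1],[-0.474,-0.3,0.12,0,1],[-0.474,-0.3,0.12,0,1],[-0.474,-0.3,0.12,0,1],[-0.474,-0.3,0.12,0,1],[-0.474,-0.3,0.12,0,1],[-0.474,-0.3,0.12,0,1],[-0.474,-0.3,0.12,0,1],[-0.474,-0.3,0.12,0,1],[-0.474,-0.3,0.12,0,1],[-0.474,-0.3,0.12,0,1],[-0.474,-0.3,0.12,0,1],[0,0,0.6,0,1],[0,0,0.6,0,1],[0,0,0.6,0,1],[0,0,0.6,0,1],[0,0,0,0,1]]}
  grip_n: 20

```text
t: 22.45
eef_pos: [0.3517, -0.2876, 0.1171]
tool_rot: [-0.003, 0.721, 0.692, -0.0]
contact_force: [-0.5, 0.1, 0.5]
gripper_width: 1.0
grasp_force: 0.0
```

```bash
python3 -c "
from h import *
go(.3525,-.2897,.024,87.5)"
```

```text
shift [-0.0024  0.0014  0.0931] len 0.093 yaw 87.65 turn 0.003 q7 0.29 t 22.45 w 1.0 tilt -1.0
```

To row units: 0.031 m is 0.62, -0.0024 m is -0.048.

Call:
nudge_tcp:
  steps: {"motion":[[-0.048,0.028,0.62,0,1],[0,0,0.62,0,1],[0,0,0.62,0,1],[0,0,0,0,1],[0,0,0,0,0.4],[0,0,0,0,0.4],[0,0,0,0,0.4],[0,0,0,0,0.4],[0,0,0,0,0.4]]}
  grip_n: 20

```text
t: 23.35
eef_pos: [0.3558, -0.292, 0.0292]
tool_rot: [0.002, 0.722, 0.692, 0.0]
contact_force: [-0.7, 0.4, 7.8]
gripper_width: 0.632
grasp_force: 20.9
```

Call:
nudge_tcp:
  steps: {"motion":[[0,0,0,0,1],[0,0,0,0,1],[0,0,0,0,1],[0,0,0,0.143,1],[0,0,0,0.143,1],[0,0,0,0.143,1],[0,0,0,0.143,1],[0,0,0,0.143,1],[0,0,0,0.143,1],[0,0,0,0.143,1],[0,0,0,0.143,1],[0,0,0,0.143,1],[0,0,0,0.143,1],[0,0,0,0.143,1],[0,0,0,0,1]]}

```text
t: 24.85
eef_pos: [0.3545, -0.2908, 0.0273]
tool_rot: [0.0, 1.0, -0.022, -0.0]
contact_force: [0.3, 0.7, -0.4]
gripper_width: 0.998
grasp_force: 0.0
```

Call:
nudge_tcp:
  steps: {"motion":[[0,0,0,0,0.4],[0,0,0,0,0.4],[0,0,0,0,0.4],[0,0,0,0,0.4],[0,0,0,0,0.4],[0,0,0,0,0.4],[0,0,-0.8,0,0.4],[0,0,-0.8,0,0.4],[0,0,-0.8,0,0.4],[0,0,0,0,0.4]]}

```text
t: 25.85
eef_pos: [0.3571, -0.293, 0.152]
tool_rot: [0.002, 1.0, -0.021, 0.004]
contact_force: [0.3, 0.1, -0.6]
gripper_width: 0.656
grasp_force: 21.9
```

```bash
python3 -c "
from h import *
go(*ch(-.010,-.068),.17,-2.4)"
```

```text
shift [ 0.1902 -0.2214 -0.0175] len 0.292 yaw -2.42 turn -0.0 q7 -1.07 t 25.85 w 0.656 tilt -1.0
```

To row units: -0.0277 m is -0.554, -0.025 m is -0.5.

Call:
nudge_tcp:
  steps: {"motion":[[0,0,-0.5,0,0.4],[0,0,-0.5,0,0.4],[0.476,-0.554,0,0,0.4],[0.476,-0.554,0,0,0.4],[0.476,-0.554,0,0,0.4],[0.476,-0.554,0,0,0.4],[0.476,-0.554,0,0,0.4],[0.476,-0.554,0,0,0.4],[0.476,-0.554,0,0,0.4],[0.476,-0.554,0,0,0.4],[0,0,0,0,0.4],[0,0,0,0,0.4]]}

```text
t: 27.05
eef_pos: [0.5539, -0.0772, 0.1961]
tool_rot: [-0.0, 1.0, -0.02, -0.001]
contact_force: [0.9, -1.3, -0.1]
gripper_width: 0.656
grasp_force: 21.9
```

```bash
python3 -c "
from h import *
go(*ch(-.010,-.068),.034,-2.4)
cv2.imwrite('pics/s5.png',bot.read_camera('side'))"
```

```text
shift [0.0029 0.0025 0.1621] len 0.162 yaw -2.32 turn 0.001 q7 -1.65 t 27.05 w 0.656 tilt -1.0
```

To row units: 0.03 m is 0.6, 0.02 m is 0.4.

Call:
nudge_tcp:
  steps: {"motion":[[0.06,0.05,0.6,0,0.4],[0,0,0.6,0,0.4],[0,0,0.6,0,0.4],[0,0,0.6,0,0.4],[0,0,0.4,0,0.4],[0,0,0.24,0,0.4],[0,0,0.16,0,0.4],[0,0,0,0,0.4]]}

```text
t: 27.9
eef_pos: [0.5566, -0.081, 0.0368]
tool_rot: [0.0, 1.0, -0.022, -0.001]
contact_force: [-0.6, 1.0, 0.8]
gripper_width: 0.657
grasp_force: 21.9
```

```bash
python3 -c "
from h import *
go(*ch(-.010,-.068),.034,-2.4)"
```

```text
shift [-0.0002 -0.0013  0.0028] len 0.003 yaw -2.52 turn -0.002 q7 -1.69 t 27.9 w 0.657 tilt -1.0
```

To row units: 0.002 m is 0.04.

Call:
nudge_tcp:
  steps: {"motion":[[0,0,0.04,0,0.4],[0,0,0.04,0,0.4],[0,0,0,0,0.4],[0,0,0,0,0.4]]}

```text
t: 28.3
eef_pos: [0.5574, -0.0804, 0.0337]
tool_rot: [0.0, 1.0, -0.022, 0.0]
contact_force: [-0.2, -0.3, -0.3]
gripper_width: 0.655
grasp_force: 21.9
```

Call:
nudge_tcp:
  steps: {"motion":[[0,0,0,0,0.85],[0,0,0,0,0.85],[0,0,0,0,0.85]]}

```text
t: 28.6
eef_pos: [0.5573, -0.0804, 0.0334]
tool_rot: [0.0, 1.0, -0.022, 0.0]
contact_force: [-0.1, 0.1, 0.5]
gripper_width: 0.847
grasp_force: 0.0
```

Call:
nudge_tcp:
  steps: {"motion":[[0,0,-0.6,0,0.85],[0,0,-0.8,0,0.85],[0,0,-0.8,0,0.85],[0,0,-0.8,0,0.85],[0,0,0,0,0.85]]}

```text
t: 29.1
eef_pos: [0.5608, -0.0806, 0.1892]
tool_rot: [0.0, 1.0, -0.022, 0.005]
contact_force: [0.9, 0.1, 0.7]
gripper_width: 0.852
grasp_force: 0.0
```

```bash
python3 -c "
from h import *
go(.5548,-.3163,.13,-2.4)"
```

```text
shift [0.0036 0.2357 0.0593] len 0.243 yaw -2.49 turn -0.002 q7 -1.65 t 29.1 w 0.852 tilt -0.9999
```

Call:
nudge_tcp:
  steps: {"motion":[[0,0.7,0,0,1],[0,0.7,0,0,1],[0,0.7,0,0,1],[0,0,0,0,1]]}
  quiet: true

```text
ok
```

```bash
python3 -c "
from h import *
cv2.imwrite('pics/t6.png',bot.read_camera('top'));cv2.imwrite('pics/s6.png',bot.read_camera('side'))"
python3 cups.py pics/t6.png pics/s6.png 2>&1 | head -1; python3 -c "
from h import *
go(.5548,-.3163,.13,-2.4)
t,s=cv2.imread('pics/t6.png'),cv2.imread('pics/s6.png')
cv2.imwrite('pics/m6.png',np.hstack([cv2.resize(t[140:300,230:470],None,fx=1.65,fy=1.65),cv2.resize(s[60:260,230:370],None,fx=1.32,fy=1.32)[:264]]))"
```

```text
c dia 0.0779 xy 0.5557 -0.3153 side width 0.0486 side x 0.5542 rim z 0.0349 tri [ 0.556  -0.3171  0.0225] 0.0043 (np.float64(385.56), np.float64(415.435), np.float64(186.56), np.float64(214.435)) (np.float64(278.435), np.float64(290.185), np.float64(163.935), np.float64(178.685))
shift [0.0087 0.13   0.0526] len 0.141 yaw -2.6 turn -0.003 q7 -1.45 t 29.6 w 0.998 tilt -1.0
```

View pics/m6.png

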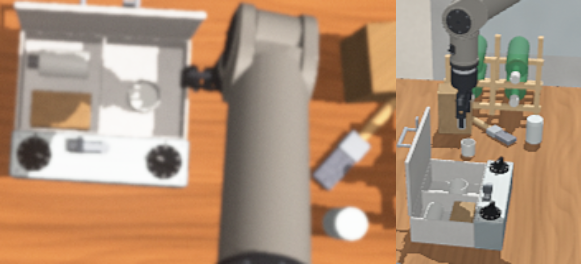

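b stands upright in the bay at crop (144,96), and c in the side view is where it was. Next is c.

To row units: 0.03 m is 0.6, 0.0325 m is 0.65.

Call:
nudge_tcp:
  steps: {"motion":[[0.044,0.65,0.26,0,1],[0.044,0.65,0.26,0,1],[0.044,0.65,0.26,0,1],[0.044,0.65,0.26,0,1],[0,0,0.6,0,1],[0,0,0.6,0,1],[0,0,0.6,0,1],[0,0,0.2,0,1],[0,0,0,0,1]]}
  grip_n: 20

```text
t: 30.5
eef_pos: [0.5552, -0.3135, 0.0297]
tool_rot: [-0.001, 1.0, -0.021, -0.001]
contact_force: [0.3, -0.7, 0.1]
gripper_width: 1.004
grasp_force: 0.0
```

```bash
python3 -c "
from h import *
go(.5550,-.3163,.028,-2.4)"
```

```text
shift [-0.0001  0.0028  0.0017] len 0.003 yaw -2.37 turn 0.001 q7 -1.26 t 30.5 w 1.004 tilt -1.0
```

To row units: 0.0028 m is 0.056, 0.001 m is 0.02.

Call:
nudge_tcp:
  steps: {"motion":[[0,0.056,0.02,0,1],[0,0,0,0,0.3],[0,0,0,0,0.3],[0,0,0,0,0.3],[0,0,0,0,0.3],[0,0,0,0,0.3],[0,0,0,0,0.3]]}
  grip_n: 20

```text
t: 31.2
eef_pos: [0.5562, -0.3187, 0.0315]
tool_rot: [0.0, 1.0, -0.022, 0.001]
contact_force: [-1.3, 0.0, 5.8]
gripper_width: 0.491
grasp_force: 20.0
```

Call:
nudge_tcp:
  steps: {"motion":[[0,0,0,0,0.9],[0,0,0,0,0.9],[0,0,0,0,0.9],[0,0,0,-0.143,0.9],[0,0,0,-0.143,0.9],[0,0,0,-0.143,0.9],[0,0,0,-0.143,0.9],[0,0,0,-0.143,0.9],[0,0,0,-0.143,0.9],[0,0,0,-0.143,0.9],[0,0,0,-0.143,0.9],[0,0,0,-0.143,0.9],[0,0,0,-0.143,0.9],[0,0,0,-0.143,0.9],[0,0,0,0,0.9]]}

```text
t: 32.7
eef_pos: [0.5553, -0.3186, 0.0299]
tool_rot: [-0.0, 0.721, 0.693, 0.0]
contact_force: [0.0, -0.3, -0.1]
gripper_width: 0.899
grasp_force: 0.0
```

Call:
nudge_tcp:
  steps: {"motion":[[0,0,0,0,0.3],[0,0,0,0,0.3],[0,0,0,0,0.3],[0,0,0,0,0.3],[0,0,0,0,0.3],[0,0,0,0,0.3],[0,0,0,0,0.3]]}

```text
t: 33.4
eef_pos: [0.5559, -0.3183, 0.0306]
tool_rot: [0.0, 0.722, 0.692, 0.0]
contact_force: [-0.8, 1.1, 3.4]
gripper_width: 0.505
grasp_force: 20.6
```

Call:
nudge_tcp:
  steps: {"motion":[[0,0,-0.8,0,0.3],[0,0,-0.8,0,0.3],[0,0,-0.8,0,0.3],[0,0,-0.8,0,0.3],[0,0,0,0,0.3]]}

```text
t: 33.9
eef_pos: [0.5591, -0.3193, 0.1965]
tool_rot: [0.005, 0.722, 0.692, 0.002]
contact_force: [0.9, -0.9, -0.0]
gripper_width: 0.506
grasp_force: 20.7
```

Run:
```python
from h import *
go(.5574,-.0804,.17,87.5)
t=cv2.imread('pics/t6.png')
g=cv2.resize(t[180:220,295:340],None,fx=12,fy=12,interpolation=cv2.INTER_CUBIC)
cv2.imwrite('pics/b6.png',g)
```

```text
shift [ 0.2388 -0.0118  0.0254] len 0.24 yaw 87.64 turn 0.002 q7 0.14 t 33.9 w 0.506 tilt -0.9999
```

View pics/b6.png

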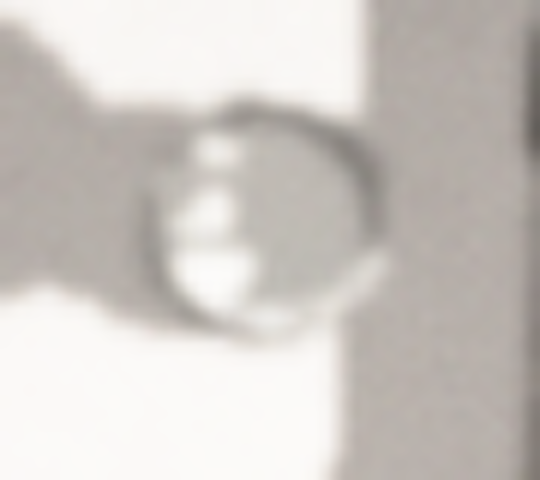

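b's rim spans columns 150–388 and rows 98–340 in this crop, so its centre is at about full-image (317.0,197.8).

```bash
python3 -c "
from h import *
for c in((150,219),(388,219),(269,98),(269,340),(269,219)): print(plane('top',(c[0]/12+295-.46,c[1]/12+180-.46),.0475).round(4))
"
```

```text
[ 0.5563 -0.0536  0.0475]
[ 0.5576 -0.1083  0.0475]
[ 0.5851 -0.0805  0.0475]
[ 0.5289 -0.0813  0.0475]
[ 0.557  -0.0809  0.0475]
```

Call:
nudge_tcp:
  steps: {"motion":[[0.6,-0.03,0,0,0.3],[0.6,-0.03,0,0,0.3],[0.6,-0.03,0,0,0.3],[0.6,-0.03,0,0,0.3],[0.6,-0.03,0,0,0.3],[0.6,-0.03,0,0,0.3],[0.6,-0.03,0,0,0.3],[0.576,-0.026,0,0,0.3],[0,0,0,0,0.3],[0,0,0,0,0.3]]}

```text
t: 34.9
eef_pos: [0.5533, -0.0788, 0.1897]
tool_rot: [-0.0, 0.721, 0.693, -0.0]
contact_force: [-0.3, -0.4, 0.1]
gripper_width: 0.508
grasp_force: 20.7
```

```bash
python3 -c "
from h import *
go(.5574,-.0804,.09,87.5)"
```

```text
shift [-0.0015  0.0042  0.0997] len 0.1 yaw 87.75 turn 0.004 q7 -0.26 t 34.9 w 0.508 tilt -1.0
```

Call:
nudge_tcp:
  steps: {"motion":[[-0.03,0.084,0.7,0,0.3],[0,0,0.7,0,0.3],[0,0,0.6,0,0.3],[0,0,0,0,0.3],[0,0,0,0,0.3]]}

```text
t: 35.4
eef_pos: [0.5577, -0.0819, 0.0902]
tool_rot: [-0.0, 0.722, 0.692, -0.0]
contact_force: [0.0, 0.6, 0.5]
gripper_width: 0.502
grasp_force: 20.7
```

```bash
python3 -c "
from h import *
go(.5573,-.0806,.054,87.5)"
```

```text
shift [ 0.0013 -0.0004  0.0362] len 0.036 yaw 87.57 turn 0.001 q7 -0.35 t 35.4 w 0.502 tilt -1.0
```

To row units: 0.006 m is 0.12, 0.0013 m is 0.026.

Call:
nudge_tcp:
  steps: {"motion":[[0.026,0,0.12,0,0.3],[0,0,0.12,0,0.3],[0,0,0.12,0,0.3],[0,0,0.12,0,0.3],[0,0,0.12,0,0.3],[0,0,0.12,0,0.3],[0,0,0,0,0.3],[0,0,0,0,0.3]]}

```text
t: 36.2
eef_pos: [0.5578, -0.0795, 0.0542]
tool_rot: [-0.0, 0.721, 0.692, -0.0]
contact_force: [-0.7, 0.0, -0.9]
gripper_width: 0.508
grasp_force: 20.7
```

To row units: 0.003 m is 0.06.

Call:
nudge_tcp:
  steps: {"motion":[[0,0,0.06,0,0.3],[0,0,0,0,0.3],[0,0,0,0,0.7],[0,0,0,0,0.7],[0,0,0,0,0.7],[0,0,0,0,0.7]]}

```text
t: 36.8
eef_pos: [0.558, -0.0797, 0.0514]
tool_rot: [0.0, 0.721, 0.692, 0.0]
contact_force: [0.5, -0.4, 0.0]
gripper_width: 0.696
grasp_force: 0.0
```

Call:
nudge_tcp:
  steps: {"motion":[[0,0,-0.8,0,0.7],[0,0,-0.8,0,0.7],[0,0,-1,0,0.7],[0.6,0,-0.6,0,0.3],[0.8,0,0,0,0.3],[0.8,0,0,0,0.3],[0.8,0,0,0,0.3],[0.8,0,0,0,0.3],[0,0,0,0,0.3]]}

```text
t: 37.7
eef_pos: [0.5647, 0.1178, 0.2121]
tool_rot: [-0.001, 0.718, 0.696, 0.002]
contact_force: [0.3, -0.1, -1.1]
gripper_width: 0.302
grasp_force: 0.0
```

```bash
python3 -c "
from h import *
t=bot.read_camera('top');s=bot.read_camera('side')
cv2.imwrite('pics/t7.png',t);cv2.imwrite('pics/s7.png',s)
cv2.imwrite('pics/m7.png',np.hstack([cv2.resize(t[175:225,290:345],(440,400),interpolation=cv2.INTER_CUBIC),cv2.resize(s[160:220,245:300],(360,400),interpolation=cv2.INTER_CUBIC)]))"
```

```text
(no output)
```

View pics/m7.png

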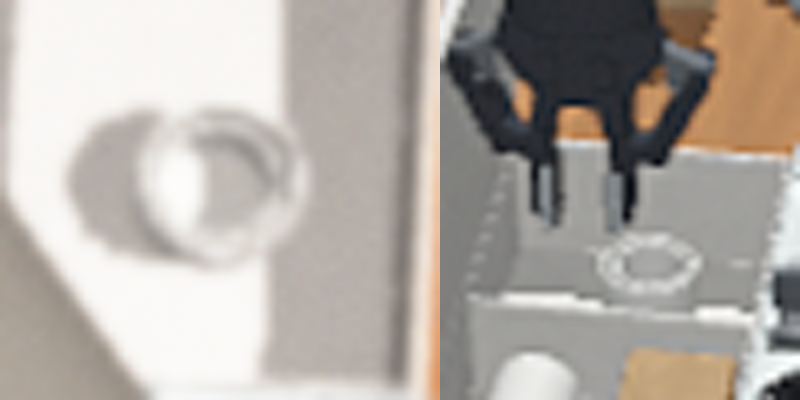

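The rims are concentric and flush in both views, with the centre at crop (222,185) in the top view, so c is nested in b. Time to shut the lid.

```bash
python3 -c "
from h import *
go(.6955,-.0165,.31,87.6)"
```

```text
shift [-0.1228  0.1349 -0.0987] len 0.207 yaw 87.81 turn 0.004 q7 -0.61 t 37.8 w 0.299 tilt -1.0
```

To row units: -0.035 m is -0.7, -0.03 m is -0.6.

Call:
nudge_tcp:
  steps: {"motion":[[0,0,-0.7,0,0.28],[0,0,-0.7,0,0.28],[0,0,-0.6,0,0.28],[-0.49,0.54,0,0,0.28],[-0.49,0.54,0,0,0.28],[-0.49,0.54,0,0,0.28],[-0.49,0.54,0,0,0.28],[-0.496,0.538,0,0,0.28],[0,0,0,0,0.28],[0,0,0,0,0.28]]}

```text
t: 38.8
eef_pos: [0.6953, -0.0207, 0.3103]
tool_rot: [-0.0, 0.723, 0.691, -0.001]
contact_force: [-0.5, 0.6, 1.3]
gripper_width: 0.282
grasp_force: 0.0
```

```bash
python3 -c "
from h import *
go(.6955,-.0165,.225,87.6)"
```

```text
shift [0.0042 0.0001 0.0853] len 0.085 yaw 87.43 turn -0.003 q7 -0.33 t 38.8 w 0.282 tilt -1.0
```

To row units: 0.022 m is 0.44, 0.021 m is 0.42.

Call:
nudge_tcp:
  steps: {"motion":[[0.08,0,0.4,0,0.28],[0,0,0.44,0,0.28],[0,0,0.44,0,0.28],[0,0,0.42,0,0.28],[0,0,0,0,0.28]]}

```text
t: 39.3
eef_pos: [0.6929, -0.014, 0.2233]
tool_rot: [-0.002, 0.721, 0.693, -0.002]
contact_force: [-0.2, 0.6, 0.4]
gripper_width: 0.279
grasp_force: 0.0
```

Call:
nudge_tcp:
  steps: {"motion":[[0,0,0,0,0],[0,0,0,0,0],[0,0,0,0,0],[0,0,0,0,0],[0,0,0,0,0],[0,0,0,0,0]]}
  grip_n: 30

```text
t: 39.9
eef_pos: [0.6956, -0.0136, 0.2271]
tool_rot: [0.0, 0.721, 0.693, 0.0]
contact_force: [-2.3, 1.1, 0.4]
gripper_width: 0.101
grasp_force: 30.2
```

Run:
```python
from h import *
o=bot.get_obs();p=o["eef_pos"]
r=np.hypot(.152,.043);a0=np.arctan2(.043,-.152)
# grasp offset: tcp at theta=0 was z .1136, x .5022
dx=(p[0]-.5022);th0=a0-np.arccos((r*np.cos(a0)+dx)/r);print("lid",th0,"z expected",.1136+r*(np.sin(a0-th0)-np.sin(a0)))
th=np.linspace(th0,0,17);x=r*np.cos(a0-th);z=r*np.sin(a0-th)
print(np.c_[th[1:],np.diff(x),np.diff(z)].round(4))
```

```text
lid 1.560224417413224 z expected 0.22304608955427085
[[ 1.4627e+00 -1.5000e-02  3.3000e-03]
 [ 1.3652e+00 -1.5300e-02  1.8000e-03]
 [ 1.2677e+00 -1.5400e-02  3.0000e-04]
 [ 1.1702e+00 -1.5400e-02 -1.2000e-03]
 [ 1.0727e+00 -1.5200e-02 -2.7000e-03]
 [ 9.7510e-01 -1.4800e-02 -4.1000e-03]
 [ 8.7760e-01 -1.4400e-02 -5.5000e-03]
 [ 7.8010e-01 -1.3800e-02 -6.9000e-03]
 [ 6.8260e-01 -1.3000e-02 -8.2000e-03]
 [ 5.8510e-01 -1.2200e-02 -9.5000e-03]
 [ 4.8760e-01 -1.1200e-02 -1.0600e-02]
 [ 3.9010e-01 -1.0100e-02 -1.1600e-02]
 [ 2.9250e-01 -8.9000e-03 -1.2600e-02]
 [ 1.9500e-01 -7.6000e-03 -1.3400e-02]
 [ 9.7500e-02 -6.3000e-03 -1.4000e-02]
 [ 0.0000e+00 -4.9000e-03 -1.4600e-02]]
```

To row units: -0.0154 m is -0.308, -0.0153 m is -0.306.

Call:
nudge_tcp:
  steps: {"motion":[[0,-0.3,-0.066,0,0],[0,-0.306,-0.036,0,0],[0,-0.308,-0.006,0,0],[0,-0.308,0.024,0,0],[0,-0.304,0.054,0,0],[0,-0.296,0.082,0,0],[0,-0.288,0.11,0,0],[0,-0.276,0.138,0,0],[0,0,0,0,0]]}

```text
t: 40.8
eef_pos: [0.5757, -0.0095, 0.2118]
tool_rot: [0.001, 0.721, 0.692, -0.0]
contact_force: [-4.7, -0.1, 2.5]
gripper_width: 0.101
grasp_force: 30.6
```

Call:
nudge_tcp:
  steps: {"motion":[[0,-0.26,0.164,0,0],[0,-0.244,0.19,0,0],[0,-0.224,0.212,0,0],[0,-0.202,0.232,0,0],[0,-0.178,0.252,0,0],[0,-0.152,0.268,0,0],[0,-0.126,0.28,0,0],[0,-0.098,0.292,0,0],[0,0,0,0,0],[0,0,0,0,0]]}

```text
t: 41.8
eef_pos: [0.5029, -0.0069, 0.1168]
tool_rot: [0.0, 0.722, 0.692, -0.0]
contact_force: [2.2, -3.0, -6.5]
gripper_width: 0.103
grasp_force: 32.1
```

Call:
nudge_tcp:
  steps: {"motion":[[0,0,0.04,0,0],[0,0,0.02,0,0],[0,0,0,0,0]]}

```text
t: 42.1
eef_pos: [0.5023, -0.0068, 0.1144]
tool_rot: [0.0, 0.722, 0.692, -0.001]
contact_force: [-2.2, -5.4, 2.7]
gripper_width: 0.097
grasp_force: 32.8
```

Call:
nudge_tcp:
  steps: {"motion":[[0,0,-0.04,0,0],[0,0,0,0,0.4],[0,0,0,0,0.4],[0,0,0,0,0.4],[0,0,-0.8,0,0.4],[0,0,-0.8,0,0.4],[0,0,0,0,0.4]]}

```text
t: 42.8
eef_pos: [0.5057, -0.0047, 0.2008]
tool_rot: [0.003, 0.721, 0.693, 0.003]
contact_force: [0.8, -0.6, 0.2]
gripper_width: 0.398
grasp_force: 0.0
```

```bash
python3 -c "
from h import *
go(*ch(-.105,.032),.19,-2.4)"
```

```text
shift [ 0.0274 -0.0411  0.0104] len 0.05 yaw 87.69 turn 1.572 q7 -0.38 t 42.8 w 0.398 tilt -1.0
```

To row units: 0.025 m is 0.5, 0.02 m is 0.4.

Call:
nudge_tcp:
  steps: {"motion":[[0,-0.04,0.5,0,0],[0,0,0.4,0,0],[0,0,0.2,0,0],[0,0,0,0,0]]}

```text
t: 43.2
eef_pos: [0.4992, -0.0057, 0.1394]
tool_rot: [-0.001, 0.721, 0.693, -0.001]
contact_force: [-0.8, 0.1, -0.3]
gripper_width: 0.001
grasp_force: 0.0
```

Call:
nudge_tcp:
  steps: {"motion":[[0,0,0.1,0,0],[0,0,0.1,0,0],[0,0,0.06,0,0],[0,0,0.04,0,0],[0,0,0,0,0]]}

```text
t: 43.7
eef_pos: [0.5015, -0.0057, 0.1317]
tool_rot: [0.002, 0.722, 0.692, -0.001]
contact_force: [-22.0, -2.7, 60.4]
gripper_width: 0.002
grasp_force: 31.4
```

To row units: -0.03 m is -0.6, -0.01 m is -0.2.

Call:
nudge_tcp:
  steps: {"motion":[[0,0,-0.2,0,0],[0,0,-0.6,0,0.4],[0,0,-0.6,0,0.4],[0,0,0,0,0.4]]}

```text
t: 44.1
eef_pos: [0.5032, -0.0055, 0.1999]
tool_rot: [0.003, 0.722, 0.692, 0.003]
contact_force: [0.6, 0.3, -0.1]
gripper_width: 0.4
grasp_force: 0.0
```

```bash
python3 -c "
from h import *
go(*ch(-.105,.032),.19,-2.4)"
```

```text
shift [ 0.0282 -0.0387  0.0096] len 0.049 yaw 87.64 turn 1.572 q7 -0.38 t 44.1 w 0.4 tilt -1.0
```

Contact with the bar came at a TCP height of about 0.132 m, so the lid is shut. Now the bolt.

To row units: -0.0193 m is -0.386, 0.0141 m is 0.282.

Call:
nudge_tcp:
  steps: {"motion":[[0.282,-0.386,0,0,0.5],[0.282,-0.386,0,0,0.5],[0,0,0,0.143,0.5],[0,0,0,0.143,0.5],[0,0,0,0.143,0.5],[0,0,0,0.143,0.5],[0,0,0,0.143,0.5],[0,0,0,0.143,0.5],[0,0,0,0.143,0.5],[0,0,0,0.143,0.5],[0,0,0,0.143,0.5],[0,0,0,0.143,0.5],[0,0,0,0.143,0.5],[0,0,0,0,0.5]]}

```text
t: 45.5
eef_pos: [0.4627, 0.0238, 0.1955]
tool_rot: [0.0, 1.0, -0.022, -0.0]
contact_force: [0.1, 0.4, 0.7]
gripper_width: 0.5
grasp_force: 0.0
```

```bash
python3 -c "
from h import *
go(*(ch(-.105,.032)+[.001,0]),.1125,-2.4)"
```

```text
shift [ 0.004  -0.0007  0.083 ] len 0.083 yaw -2.54 turn -0.002 q7 -1.92 t 45.5 w 0.5 tilt -1.0
```

To row units: 0.028 m is 0.56, 0.027 m is 0.54.

Call:
nudge_tcp:
  steps: {"motion":[[0.08,-0.014,0.56,0,0.5],[0,0,0.56,0,0.5],[0,0,0.54,0,0.5],[0,0,0,0,0.5],[0,0,0,0,0.0],[0,0,0,0,0.0],[0,0,0,0,0.0],[0,0,0,0,0.0],[0,0,0,0,0.0],[0,0,0,0,0.0],[0,0,0,0,0.0]]}
  grip_n: 30

```text
t: 46.6
eef_pos: [0.468, 0.0245, 0.1142]
tool_rot: [0.0, 1.0, -0.021, 0.001]
contact_force: [-1.1, -0.1, 7.6]
gripper_width: 0.106
grasp_force: 35.1
```

Call:
nudge_tcp:
  steps: {"motion":[[0,0.1,0,0,0],[0,0.1,0,0,0],[0,0.1,0,0,0],[0,0.1,0,0,0],[0,0.06,0,0,0],[0,0.02,0,0,0],[0,0,0,0,0],[0,0,0,0,0]]}

```text
t: 47.4
eef_pos: [0.4673, 0.005, 0.1143]
tool_rot: [-0.003, 1.0, -0.02, 0.002]
contact_force: [-1.8, 12.6, 5.2]
gripper_width: 0.103
grasp_force: 34.7
```

Call:
nudge_tcp:
  steps: {"motion":[[0,0,0,0,0.5],[0,0,0,0,0.5],[0,0,0,0,0.5],[0,0,-0.8,0,0.5],[0,0,-0.8,0,0.5],[0,0,0,0,0.5]]}

```text
t: 48.0
eef_pos: [0.4691, 0.0003, 0.1975]
tool_rot: [0.0, 1.0, -0.022, 0.004]
contact_force: [1.5, 0.3, -0.3]
gripper_width: 0.502
grasp_force: 0.0
```

```bash
python3 -c "
from h import *
go(*ch(-.122,.105),.19,69.5)"
```

```text
shift [-0.0215 -0.0968  0.0073] len 0.099 yaw -2.54 turn -1.257 q7 -1.87 t 48.0 w 0.502 tilt -1.0
```

Call:
nudge_tcp:
  steps: {"motion":[[-0.144,-0.646,0,0,0.5],[-0.144,-0.646,0,0,0.5],[-0.142,-0.644,0.14,0,0.5],[0,0,0,-0.14,0.5],[0,0,0,-0.14,0.5],[0,0,0,-0.14,0.5],[0,0,0,-0.14,0.5],[0,0,0,-0.14,0.5],[0,0,0,-0.14,0.5],[0,0,0,-0.14,0.5],[0,0,0,-0.14,0.5],[0,0,0,-0.137,0.5],[0,0,0,0,0.5]]}

```text
t: 49.3
eef_pos: [0.4483, 0.0973, 0.1853]
tool_rot: [-0.0, 0.821, 0.57, -0.0]
contact_force: [-0.6, -0.8, -0.9]
gripper_width: 0.5
grasp_force: 0.0
```

```bash
python3 -c "
from h import *
go(*ch(-.122,.105),.105,69.5)"
```

```text
shift [0.0019 0.0032 0.0803] len 0.08 yaw 69.56 turn 0.001 q7 -0.92 t 49.3 w 0.5 tilt -1.0
```

Call:
nudge_tcp:
  steps: {"motion":[[0.04,0.06,0.54,0,0.5],[0,0,0.54,0,0.5],[0,0,0.52,0,0.5],[0,0,0,0,0.5],[0,0,0,0,0.0],[0,0,0,0,0.0],[0,0,0,0,0.0],[0,0,0,0,0.0],[0,0,0,0,0.0],[0,0,0,0,0.0]]}
  grip_n: 25

```text
t: 50.3
eef_pos: [0.4513, 0.0996, 0.1071]
tool_rot: [-0.0, 0.821, 0.57, 0.0]
contact_force: [-5.8, 0.9, 4.6]
gripper_width: 0.131
grasp_force: 27.5
```

Call:
nudge_tcp:
  steps: {"motion":[[0,0,0,0.14,0],[0,0,0,0.14,0],[0,0,0,0.14,0],[0,0,0,0.14,0],[0,0,0,0.14,0],[0,0,0,0.14,0],[0,0,0,0.14,0],[0,0,0,0.14,0],[0,0,0,0.137,0],[0,0,0,0,0],[0,0,0,0,0.5],[0,0,0,0,0.5],[0,0,0,0,0.5],[0,0,-0.8,0,0.5],[0,0,-0.8,0,0.5],[0,0,0,0,0.5]]}

```text
t: 51.9
eef_pos: [0.4555, 0.1, 0.1906]
tool_rot: [-0.001, 1.0, -0.021, 0.005]
contact_force: [1.0, 0.1, -0.3]
gripper_width: 0.5
grasp_force: 0.0
```

```bash
python3 -c "
from h import *
go(*ch(-.122,-.105),.19,69.5)"
```

```text
shift [-0.0036  0.2122 -0.    ] len 0.212 yaw -2.44 turn -1.256 q7 -2.08 t 51.9 w 0.5 tilt -1.0
```

To row units: 0.0354 m is 0.708, 0.0353 m is 0.706.

Call:
nudge_tcp:
  steps: {"motion":[[-0.012,0.708,0,0,0.5],[-0.012,0.708,0,0,0.5],[-0.012,0.708,0,0,0.5],[-0.012,0.708,0,0,0.5],[-0.012,0.706,0,0,0.5],[-0.012,0.706,0,0,0.5],[0,0,0,-0.14,0.5],[0,0,0,-0.14,0.5],[0,0,0,-0.14,0.5],[0,0,0,-0.14,0.5],[0,0,0,-0.14,0.5],[0,0,0,-0.14,0.5],[0,0,0,-0.14,0.5],[0,0,0,-0.14,0.5],[0,0,0,-0.137,0.5],[0,0,0,0,0.5]]}

```text
t: 53.5
eef_pos: [0.4392, -0.1132, 0.1854]
tool_rot: [-0.0, 0.821, 0.571, 0.0]
contact_force: [-0.4, 0.7, -0.4]
gripper_width: 0.502
grasp_force: 0.0
```

```bash
python3 -c "
from h import *
go(*ch(-.122,-.105),.106,69.5)"
```

```text
shift [0.0026 0.003  0.0794] len 0.08 yaw 69.64 turn 0.002 q7 -0.36 t 53.5 w 0.502 tilt -1.0
```

To row units: 0.027 m is 0.54, 0.025 m is 0.5.

Call:
nudge_tcp:
  steps: {"motion":[[0.052,0.06,0.54,0,0.5],[0,0,0.54,0,0.5],[0,0,0.5,0,0.5],[0,0,0,0,0.5],[0,0,0,0,0.0],[0,0,0,0,0.0],[0,0,0,0,0.0],[0,0,0,0,0.0],[0,0,0,0,0.0],[0,0,0,0,0.0]]}
  grip_n: 25

```text
t: 54.5
eef_pos: [0.4436, -0.1117, 0.1081]
tool_rot: [0.001, 0.822, 0.57, 0.0]
contact_force: [-2.6, 2.0, 6.5]
gripper_width: 0.13
grasp_force: 28.7
```

Call:
nudge_tcp:
  steps: {"motion":[[0,0,0,0.14,0],[0,0,0,0.14,0],[0,0,0,0.14,0],[0,0,0,0.14,0],[0,0,0,0.14,0],[0,0,0,0.14,0],[0,0,0,0.14,0],[0,0,0,0.14,0],[0,0,0,0.137,0],[0,0,0,0,0],[0,0,0,0,0.5],[0,0,0,0,0.5],[0,0,0,0,0.5],[0,0,-0.8,0,0.5],[0,0,-0.8,0,0.5],[0,0,-0.8,0,0.5],[0,0.8,0,0,0.5],[0,0.8,0,0,0.5],[0,0.8,0,0,0.5],[0,0,0,0,0.5]]}

```text
t: 56.5
eef_pos: [0.4366, -0.2376, 0.227]
tool_rot: [0.001, 1.0, -0.026, 0.0]
contact_force: [-1.0, 0.2, -0.0]
gripper_width: 0.5
grasp_force: 0.0
```

```bash
python3 -c "
from h import *
t=bot.read_camera('top');s=bot.read_camera('side')
cv2.imwrite('pics/m8.png',np.vstack([cv2.resize(t[150:260,225:355],(600,340),interpolation=cv2.INTER_CUBIC),cv2.resize(s[170:260,230:340],(600,260))]))"
```

```text
(no output)
```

View pics/m8.png

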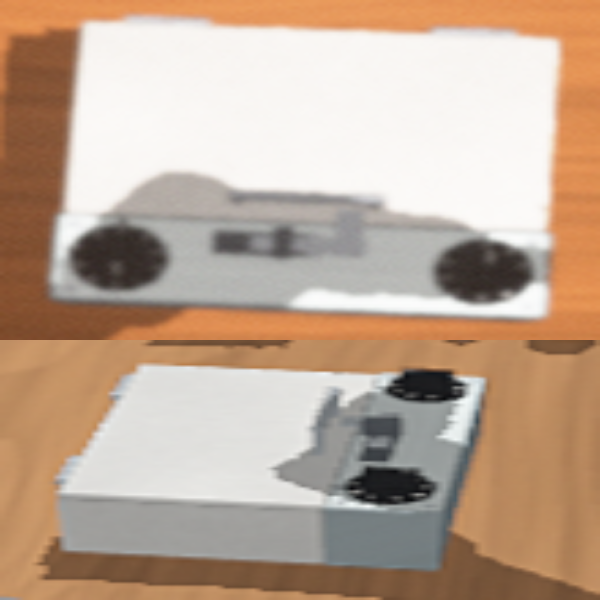

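The lid is flush and shut. The tab at (285,242) is back at its home column, and both noses are turned well off the code: left pointing down at (117,270), right pointing up. The robot is clear.

```bash
python3 -c "
from station import bot
print(bot.hand_in())"
```

```text
the job is handed in; nothing more can be done
None
```

The job is handed in: both cups present (cup_b and cup_c; cup_a and cup_d were absent) are nested in the right-hand bay, the lid is shut, the bolt is home and both dials are turned off the code; hand-in returned no verdict, so I don't know how it was judged.

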